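# Fetch the reclining figure from the back of the ware tray to the banding wheel

## Task

The reclining figure at the back of the ware tray is to be worked on next, but the bust, the vase and the seated figure stand close in front of it. Set these three aside, upright on the empty ware board, then put the reclining figure on the middle of the banding wheel, and put the three back in the tray, each upright on the very spot where it stood. The pieces are fragile, so set them down gently, and leave the small bowl, the mallet and the scraper where they are.

Things in the scene. Friction and masses are not known exactly. Their poses are not given: they have to be found in the camera images.
- reclining_c (a point): Reclining figure of fired grey stoneware, lying at the back of the tray behind the other three pieces. Its base slab is 150 mm long (own y) by 44 mm wide (own x) by 12 mm; the figure's middle (hips) is 44 mm thick and its top is 54 mm up; head end towards own +y, top of head 75 mm up. The point is on the vertical centre line, 32 mm above the underside, in the hips, which is where to grip it across its width (own x). About 0.34 kg. z is up.
- bust_c (a point): Portrait bust of the same fired grey stoneware: square foot 44 x 44 x 18 mm, thin neck, egg-shaped head 40 mm across; 88 mm tall in all. The point is on its centre line in the head, 58 mm above the underside; grip the head here. Face towards own -x (a small knot of hair at the back), z up. About 0.22 kg.
- vase_c (a point): Small round-bellied vase of the same stoneware: round, foot 34 mm across, belly 48 mm across at 48 mm up, narrow neck with a dark mouth; 94 mm tall. The point is on its axis in the belly, 47 mm above the underside. z up. About 0.24 kg.
- sitter_c (a point): Small seated figure hugging its knees, of the same stoneware, on a block 46 (own x) x 44 (own y) x 24 mm; 93 mm tall. The point is in the middle of the torso, 47 mm above the underside and 3 mm behind (own +x of) the block's centre; the torso with arms is 35 to 39 mm across there along own y. Knees towards own -x, z up. About 0.25 kg.
- tray: Open plywood ware tray standing on the bench, fixed: outside 182 mm (own x, depth) by 332 mm (own y), walls 8 mm thick and 33 mm high, floor 8 mm above the bench. Origin at the centre of its underside, own +x to the back. The bust, the vase and the seated figure stand side by side along own y, about 85 mm apart, in front of (own -x of) the reclining figure, about 10 mm clear of it. The small bowl stands in a back corner.
- board: Empty ware board, fixed: light wood, 300 mm (own x) by 130 mm (own y), its flat top 18 mm above the bench. Origin at the centre of its underside. Stands to the left or right of the tray.
- wheel: Banding wheel (sculptor's turntable), fixed foot: round aluminium top 180 mm across with dark concentric rings, its flat top 70 mm above the bench; the top can turn about its vertical axis with slight friction. Origin on the axis at the bench. On the other side of the tray from the board.
- bowl: Small round bowl of the same stoneware, 48 mm across and 34 mm high, in a back corner of the tray beside the reclining figure; a bystander, to be left alone. Origin at the centre of its underside.
- mallet_c (a point): Wooden mallet lying on the bench between the robot and the tray; a bystander. The point is at the centre of its head (56 x 80 x 50 mm high); the 24 mm thick handle runs about 200 mm from the head's centre towards own -x.
- scraper_c (a point): Scraper with wooden handle and steel blade, 180 mm long along own x, 23 mm high, lying on the bench beyond the tray; a bystander. The point is near the middle of it, 11 mm above the bench.
There are look-alikes about, which are no part of the job. What is shaped like the part that bears sitter_c but turquoise is not meant.

How it is judged (in metres and radians):
On the way, in this order (a step that is already met when the one before it is completed fails the run):
1. the bust, the vase and the seated figure all stand upright and released on the ware board (x of bust_c in the frame of board between -0.14 and 0.14 m and y of bust_c in the frame of board between -0.056 and 0.056 m and z of bust_c in the frame of board between 0.07 and 0.082 m and angle between each of bust_c, vase_c, sitter_c's own z axis and vertical below 0.12 rad and linear speed of each of bust, vase, sitter below 0.02 m/s and angular speed of each of bust, vase, sitter below 0.2 rad/s and contact force between the fingers and bust below 0.05 N and x of vase_c in the frame of board between -0.14 and 0.14 m and y of vase_c in the frame of board between -0.056 and 0.056 m and z of vase_c in the frame of board between 0.059 and 0.071 m and contact force between the fingers and vase below 0.05 N and x of sitter_c in the frame of board between -0.14 and 0.14 m and y of sitter_c in the frame of board between -0.056 and 0.056 m and z of sitter_c in the frame of board between 0.059 and 0.071 m and contact force between the fingers and sitter below 0.05 N), for 0.2 s.
2. the reclining figure stands on the middle of the banding wheel (within 15 mm), released (horizontal distance between reclining_c and wheel below 0.015 m and z of reclining_c in the frame of wheel between 0.096 and 0.108 m and angle between reclining_c's own z axis and vertical below 0.12 rad and linear speed of reclining below 0.02 m/s and angular speed of reclining below 0.2 rad/s and contact force between the fingers and reclining below 0.05 N), for 0.2 s.
At the end, for the whole second after the job is handed in: The reclining figure stands upright on the wheel's top with its centre within 15 mm of the wheel's axis; the bust, the vase and the seated figure stand upright in the tray, each within 15 mm of where it stood at the start; all four at rest (horizontal distance between reclining_c and wheel below 0.015 m and z of reclining_c in the frame of wheel between 0.096 and 0.108 m and angle between each of reclining_c, bust_c, vase_c, sitter_c's own z axis and vertical below 0.12 rad and linear speed of each of reclining, bust, vase, sitter below 0.02 m/s and angular speed of each of reclining, bust, vase, sitter below 0.2 rad/s and distance of each of bust_c, vase_c, sitter_c from where it was at the start of the episode below 0.015 m); the robot touches nothing.
It fails at once if a fired piece is knocked or tipped over (leans more than 35 degrees) (angle between any of bust_c, vase_c, sitter_c, reclining_c's own z axis and vertical above 0.6 rad).
It fails at once if a fired piece is dropped or thrown (let go and faster than 0.65 m/s, a fall of over about 20 mm) ((linear speed of bust above 0.65 m/s and contact force between the fingers and bust below 0.05 N) or (linear speed of vase above 0.65 m/s and contact force between the fingers and vase below 0.05 N) or (linear speed of sitter above 0.65 m/s and contact force between the fingers and sitter below 0.05 N) or (linear speed of reclining above 0.65 m/s and contact force between the fingers and reclining below 0.05 N)).
It fails at once if the small bowl, the mallet or the scraper is pushed more than 30 mm from its place (distance of any of bowl, mallet_c, scraper_c from where it was at the start of the episode above 0.03 m).
It also fails if it takes over 144 s, if anything falls off the work surface, if the arm or the gripper's body presses on something with over 40 N, if the wrist force passes 120 N, or if a joint passes its speed limit or range.

## Robot

A 6-joint arm with a two-finger parallel gripper is mounted at the origin on the work surface. World frame = base frame: x ahead of the robot, y to its left, z up, the work surface at z = 0. Lengths are in mm, angles in rad, forces in N, time in s.
With the tool pointing down it reaches from about 275 to 750 mm from the base axis. Payload 10.2 kg.
Tool frame: the origin (TCP) lies midway between the tips of the shut fingers; the grasp point (between the pads) lies 19 mm behind it (ctrl.grasp_offset is the distance from the TCP to the grasp point, in mm); z points along the fingers, y is the line along which they close (so a half turn about z gives the same grasp; the last joint's range is limited). The gripper opens to 85 mm and grips with 20 to 120 N. Pads are 22 mm wide; open, the fingers measure 114 mm over their backs; the gripper's body (76 mm by 85 mm) begins 54 mm behind the grasp point. The pads swing forward as they close: fully open they stand 13 mm farther back than shut.
Start: joints at [-1.405, 0.313, 1.498, -0, 1.331, -0.223], TCP at [199.004, -485.828, 231.294] pointing down, gripper open.
Joint ranges: [-2.94, 2.94], [-0.97, 2.17], [0.19, 2.56], [-1.23, 4.37], [0.02, 3.11], [-2.88, 2.88]. Speed limits (rad/s): [2.39, 2.39, 3.01, 3.14, 3.14, 3.14].

## Interface

Orientations are given as a unit quaternion [w, x, y, z].
In Python, from rig import ctrl, viewer, models gives the robot as it stands. The module is installed in compiled form; this text tells all that it offers.
- The arm moves only by the shell command python3 -m pendant 'ROWS' [OPENING] [FORCE]. ROWS is text: rows parted by semicolons, each of 4 numbers parted by spaces: the shift along the tool's x, y, z in m, then the turn about the tool's z in rad. In form: x y z yaw; .... A call has 1 to 10 rows; each row shifts and turns the commanded pose from where the row before left it, along the tool's axes as they then stand; what a row does not reach is not made up. A row lasts 1/8 s, in which the tool goes at most 62.5 mm and 10.7 degrees, less where a joint would pass 70% of its speed; a pose out of reach is approached as far as the arm can. A call is refused whole if a number of a shift passes 0.0625 or a number of a turn 0.188, either way. A call with a gripper value outside its range is refused whole. OPENING is the opening, from 0 (shut) to 1 (fully open), set as the call begins (- or left out, the last holds). The fingers move at their own pace and stop on an object; FORCE is the grip in N (left out, the last holds). Time passes only in rows, so rows that do not move let the fingers close. It gives the time, the measured TCP pose, the force, the opening and the grip force at its end, in the units of the state.
- ctrl.sense(): the state, without advancing time (a new reading comes with each control period).
- viewer.capture(name): name is "side" or "top"; returns a dict with "color" (420x560x3 uint8, red, green, blue), "vertical_fov" (degrees; the focal length in pixels is half the picture's height over the tangent of half this angle, whatever the lens; pixels are square), "cx", "cy" (the principal point, pixels), "dist" ([k1, k2, p1, p2, k3] as OpenCV has them; the pictures are not rectified), "pose" (4x4, takes a point from camera to world coordinates). Camera axes: x right, y down, z forward; pixel columns grow to the right and rows downward; lengths in mm; the calibration is good to about 2 mm. A picture is of the moment at which its call begins. There is no depth.
- ctrl.finish_job(): hands the job in; it is judged then, once.
Trained networks look in the newest picture that a camera, given by its name, has taken for a name from the list of things; names that differ only in an ending like _2 or _b are one class to them, and where a whole thing is asked for, a point or a joint stands for the part that bears it (a point fixed in the world has none). Each returns a list of dicts, best first, with "p" (0 to 1); they miss things now and then, are a little off and sometimes report something else, mostly with a low value. They report only what shows in the picture. A call takes as long as a camera call. They do not tell look-alikes from the thing itself.
- models.boxes_of(camera, query): "at" ([x, y, z] in mm, in world coordinates, good to about 4 mm: the middle of the surface that is visible of it).
The state is a dict: "time_s": time; "joints": joint angles; "dq": joint speeds; "tau": joint torques, N m; "eef_pos": TCP position; "ee_rot": TCP orientation; "force": force on the tool from outside, world axes, zero at the start; "wrist_torque": the same for the moment, N m; "grip_width": opening from 0.0 (shut) to 1.0 (fully open); "grip_force": force on a finger pad.
Only numpy, scipy, OpenCV 4.12 (cv2) and the standard library are available. Lean on these libraries where they do the work, as an engineer would, in place of code of your own. Each camera call takes 0.05 s, during which the arm holds its last target. There are 200 camera calls.

## Working session

There is one attempt and no reset: what is moved stays moved. The work goes in short steps, Python scripts to look and compute and a shell command to move; the robot and the scene stay as the last step left them, time stands still between calls to the robot, and variables do not carry over. Pictures are saved under pics/ and viewed, at most 14 in all, crops included, and the job is handed in when it is done.

```bash
mkdir -p pics; cat > h.py <<'E'
import numpy as np, cv2
from rig import ctrl, viewer, models
def cap(n,save=None):
    c=viewer.capture(n)
    if save: cv2.imwrite('pics/'+save,c['color'][:,:,::-1])
    return c
def cam(c):
    h=c['color'].shape[0]; f=h/2/np.tan(np.radians(c['vertical_fov'])/2)
    return np.array([[f,0,c['cx']],[0,f,c['cy']],[0,0,1]]),np.array(c['dist'],float),np.array(c['pose'])
def topix(c,P):
    K,d,T=cam(c); R=T[:3,:3].T; t=-R@T[:3,3]
    return cv2.projectPoints(np.array(P,float).reshape(-1,3),cv2.Rodrigues(R)[0],t,K,d)[0].reshape(-1,2)
def toplane(c,uv,z):
    K,d,T=cam(c); n=cv2.undistortPoints(np.array(uv,float).reshape(-1,1,2),K,d).reshape(-1,2)
    r=np.c_[n,np.ones(len(n))]@T[:3,:3].T; o=T[:3,3]
    return o+r*((z-o[2])/r[:,2:3])
E
python3 - <<'E'
from h import *
np.set_printoptions(precision=1,suppress=True)
for n in ['top','side']:
    c=cap(n,n+'0.png'); print(n,c['pose'][:3,3],c['vertical_fov'])
    for q in ['reclining_c','bust_c','vase_c','sitter_c','tray','board','wheel','bowl','mallet_c','scraper_c']:
        for r in models.boxes_of(n,q)[:3]: print(q,round(r['p'],2),np.array(r['at']),topix(c,r['at'])[0])
s=ctrl.sense();print(s['eef_pos'],s['ee_rot'],s['grip_width'],ctrl.grasp_offset)
E
```

```text
top [ 537.6   -5.3 1313.9] 43.88106480908965
reclining_c 0.75 [635.2  18.2  55. ] [276.3 198.7]
bust_c 0.82 [573.3 -69.6  87. ] [313.6 223.5]
bust_c 0.27 [376.6 -67.9  48.5] [313.1 305.2]
vase_c 0.63 [616.9  13.2   7.3] [278.7 207.4]
vase_c 0.59 [572.    5.6  84.7] [281.7 224.4]
vase_c 0.38 [634.1  19.2  57. ] [275.9 199.1]
sitter_c 0.82 [568.9  87.1  72. ] [247.6 226.3]
tray 0.78 [616.6  12.    5.7] [279.2 207.6]
board 0.65 [ 491.8 -314.5   17.3] [410.5 255.7]
wheel 0.91 [528.5 312.   71.6] [154.8 244. ]
bowl 0.62 [ 660.6 -126.4   30. ] [334.8 188.6]
bowl 0.18 [570.3  88.5  73.2] [247.  225.7]
mallet_c 0.71 [378.  -64.   49.4] [311.5 304.7]
scraper_c 0.73 [826.4 123.   13.1] [234.5 125.4]
side [355.5 756.8 773.7] 45.335214053492564
reclining_c 0.65 [630.3  44.3  43.6] [252.7 222.8]
reclining_c 0.37 [624.5  72.8   9.7] [251.2 244. ]
bust_c 0.76 [563.9 -59.9  65.8] [297.  190.5]
vase_c 0.64 [567.7  20.3  70.4] [284.7 212.2]
sitter_c 0.91 [568.1 107.7  47.9] [271.5 249. ]
sitter_c 0.6 [450.4 175.7  40.8] [321.  291.7]
sitter_c 0.55 [561.7 -61.1  69.2] [298.2 189.1]
tray 0.93 [627.6  70.8   7.2] [250.1 243.8]
board 0.77 [ 489.6 -303.    20.2] [350.5 151.4]
wheel 0.79 [524.1 329.5  67.3] [255.  342.1]
bowl 0.62 [ 657.7 -128.9   36.1] [266.4 174.3]
bowl 0.59 [567.3  21.1  68.3] [284.8 213.2]
mallet_c 0.71 [377.6 -32.5  33.4] [378.1 227.7]
scraper_c 0.81 [819.2 122.8   6.8] [156.6 240.9]
scraper_c 0.48 [569.2  18.5  67.6] [284.3 212.5]
scraper_c 0.45 [559.9 -60.3  67.1] [298.8 190.3]
[ 199.  -485.8  231.3] [ 0.   1.   0.2 -0. ] 1.0004367660301974 18.700000000000003
```

```bash
python3 - <<'E'
import cv2
a=cv2.imread('pics/top0.png')[90:340,110:480]; b=cv2.imread('pics/side0.png')[130:330,200:420]
cv2.imwrite('pics/topc.png',cv2.resize(a,None,fx=2.1,fy=2.1,interpolation=cv2.INTER_CUBIC))
cv2.imwrite('pics/sidec.png',cv2.resize(b,None,fx=3,fy=3,interpolation=cv2.INTER_CUBIC))
E
```

```text
(no output)
```

View pics/topc.png

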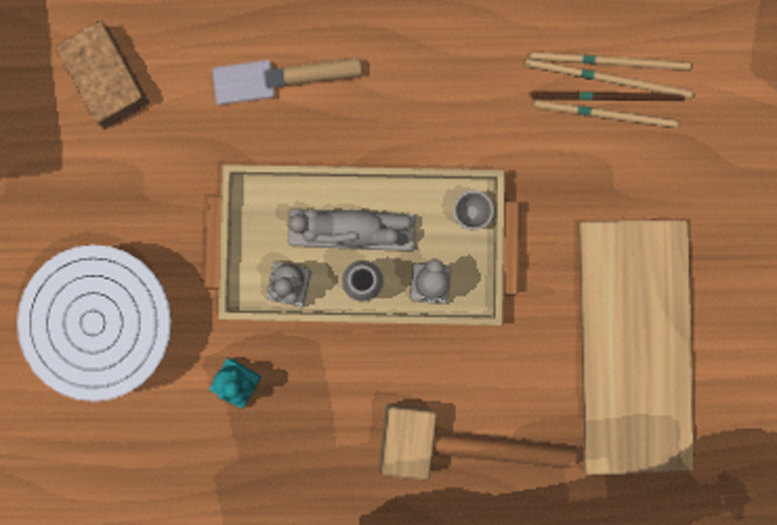

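View pics/sidec.png

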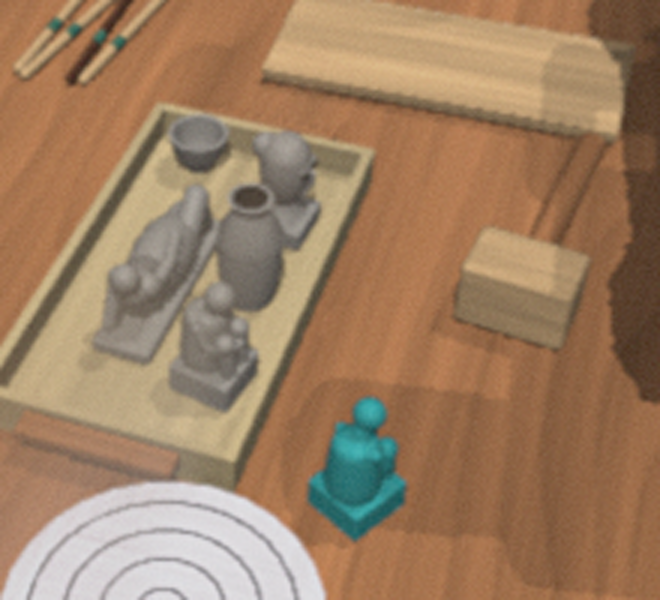

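The side picture shows two sitter-shaped things: a grey one in the tray at about (271,249) and a turquoise one on the bench at about (321,292). The grey one, standing beside the vase, is the one meant, and the enlarged crop confirms it. The order along y is sitter (left), vase, bust (right). The wheel is to the left, the board to the right, and the mallet handle points towards the board.

```bash
cat >> h.py <<'E'
np.set_printoptions(precision=1,suppress=True)
def tool():
    s=ctrl.sense(); w,x,y,z=s['ee_rot']
    from scipy.spatial.transform import Rotation as R
    return np.array(s['eef_pos']),R.from_quat([x,y,z,w]).as_matrix(),s
E
python3 - <<'E'
from h import *
c=cap('top');d=cap('side')
T=lambda p:np.array(p)/2.1+[110,90]
S=lambda p:np.array(p)/3.+[200,130]
for n,p,z in [('bustfoot',[(414,262),(450,262),(450,302),(413,302)],26),('busthead',[(434,279)],68),('vase',[(363,280)],102),
 ('sitblock',[(272,262),(311,264),(307,306),(267,304)],32),('slab',[(289,208),(416,214),(415,250),(288,246)],20),('wheel',[(93,323)],70),
 ('board',[(580,222),(688,221),(692,470),(585,473)],18),('tray',[(222,166),(505,172),(502,325),(219,316)],33)]:
    P=toplane(c,T(p),z); print('top',n,P.mean(0)[:2]); 
    if len(p)==4: print('   edge angs',[round(float(np.arctan2(*(P[j]-P[i])[[1,0]])),3) for i,j in[(0,1),(3,2),(3,0),(2,1)]])
for n,p,z in [('vase',(251,197),102),('busthead',(288,158),72),('sithead',(219,298),92),('wheel',(163,600),70),('reclhead',(197,210),62)]:
    print('side',n,toplane(d,S([p]),z)[0,:2])
t,R,s=tool();print(t,R,s['joints'],s['time_s'])
E
```

```text
top bustfoot [573.  -77.7]
   edge angs [-1.583, -1.583, -0.039, -0.015]
top busthead [575.2 -77.9]
top vase [574.    2.7]
top sitblock [572.4  89.7]
   edge angs [-1.634, -1.631, -0.127, -0.105]
top slab [636.5  15.6]
   edge angs [-1.631, -1.615, -0.034, -0.042]
top wheel [528.9 313.7]
top board [ 493.6 -321.5]
   edge angs [-1.572, -1.567, 0.004, -0.002]
top tray [617.8   4.1]
   edge angs [-1.606, -1.614, -0.025, -0.038]
side vase [574.8   6.1]
side busthead [571.5 -77.8]
side sithead [568.5  96.7]
side wheel [532.2 309.8]
side reclhead [620.5 -13.1]
[ 199.  -485.8  231.3] [[ 0.9  0.4 -0. ]
 [ 0.4 -0.9  0. ]
 [-0.  -0.  -1. ]] [-1.4  0.3  1.5 -0.   1.3 -0.2] 1.2
```

```bash
cat >> h.py <<'E'
def go(x,y,z,a):
    t,R,s=tool(); a0=np.arctan2(R[1,0],R[0,0]); D=R.T@(np.array([x,y,z])-t)
    print('t',round(s['time_s'],1),'at',t,'a',round(a0,3),'tool shift mm',D,'turn',round(a0-a,3),'w',round(s['grip_width'],3),'gf',s['grip_force'],'F',np.array(s['force']))
E
python3 -c "
from h import *
go(573,-78,180,-0.035); print(tool()[2]['joints'][5])"
```

```text
t 1.2 at [ 199.  -485.8  231.3] a 0.389 tool shift mm [ 500.7 -235.6   51.3] turn 0.424 w 0.998 gf 0.0 F [ 0.9 -0.3 -0.1]
-0.22340401356331271
```

```bash
python3 -m pendant '0 0 0 0.141; 0 0 0 0.141; 0 0 0 0.142' 0.85 40; python3 -m pendant '0.036 -0.042 0.005 0; 0.036 -0.042 0.005 0; 0.036 -0.042 0.005 0; 0.036 -0.042 0.005 0; 0.036 -0.042 0.005 0; 0.036 -0.042 0.005 0; 0.036 -0.042 0.005 0; 0.036 -0.042 0.005 0; 0.036 -0.042 0.005 0; 0.036 -0.042 0.005 0'; python3 -m pendant '0 0 0 0; 0 0 0 0'; python3 -c "
from h import *
go(573,-78,45,-0.035); print(tool()[2]['joints'])"
```

```text
time_s: 1.58
eef_pos: [199.0, -485.8, 231.3]
ee_rot: [-0.0, 1.0, -0.02, 0.0]
force: [-0.6, 0.3, -0.2]
grip_width: 0.855
grip_force: 0.0
time_s: 2.82
eef_pos: [574.7, -77.2, 181.2]
ee_rot: [0.0, 1.0, -0.018, 0.0]
force: [0.3, -1.0, -0.2]
grip_width: 0.848
grip_force: 0.0
time_s: 3.08
eef_pos: [573.3, -79.0, 181.2]
ee_rot: [0.0, 1.0, -0.017, -0.0]
force: [-0.1, 0.4, 0.4]
grip_width: 0.849
grip_force: 0.0
t 3.1 at [573.3 -79.  181.2] a -0.035 tool shift mm [ -0.3  -1.  136.2] turn 0.0 w 0.849 gf 0.0 F [-0.1  0.4  0.4]
[-0.3  0.5  1.4 -0.   1.3  1.3]
```

```bash
python3 -m pendant '0 -0.001 0.04 0; 0 0 0.04 0; 0 0 0.03 0; 0 0 0.02 0; 0 0 0.007 0; 0 0 0 0; 0 0 0 0' 0.75 40;  python3 -m pendant '0 0 0 0; 0 0 0 0; 0 0 0 0; 0 0 0 0; 0 0 0 0' 0; python3 -m pendant '0 0 0 0; 0 0 0 0'; python3 -c "
from h import *
go(573,-78,44,-0.035)
cap('side','s1.png');a=cv2.imread('pics/s1.png')[80:330,200:420]
cv2.imwrite('pics/s1c.png',cv2.resize(a,None,fx=2.4,fy=2.4,interpolation=2))"
```

```text
time_s: 3.95
eef_pos: [574.0, -78.2, 45.4]
ee_rot: [0.0, 1.0, -0.018, 0.001]
force: [0.1, 0.3, 0.4]
grip_width: 0.754
grip_force: 0.0
time_s: 4.58
eef_pos: [574.0, -77.6, 45.1]
ee_rot: [0.0, 1.0, -0.017, 0.001]
force: [-0.4, 2.0, 6.1]
grip_width: 0.448
grip_force: 39.8
time_s: 4.82
eef_pos: [574.0, -77.6, 45.1]
ee_rot: [0.0, 1.0, -0.018, 0.001]
force: [-0.7, 2.1, 5.9]
grip_width: 0.448
grip_force: 39.8
t 4.8 at [574.  -77.6  45.1] a -0.035 tool shift mm [-1.   0.4  1.1] turn -0.0 w 0.448 gf 39.834265555255115 F [-0.7  2.1  5.9]
```

View pics/s1c.png

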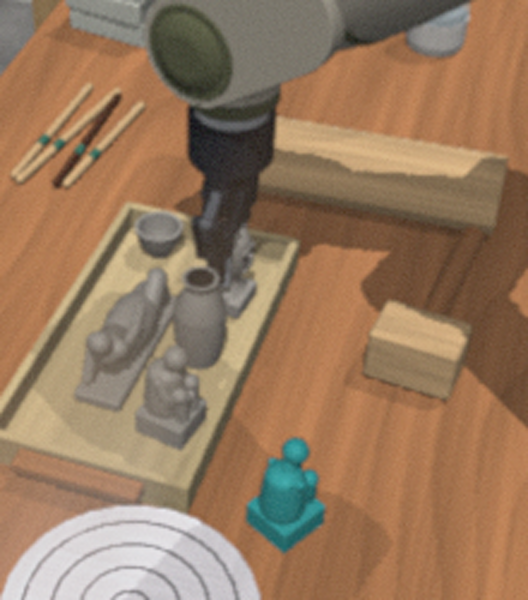

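The picture shows the fingers holding the bust's head at about (235,240), clear of the vase. The opening, 0.448 or about 38 mm, fits the 40 mm head.

```bash
python3 -m pendant '0 0 -0.01 0; 0 0 -0.025 0; 0 0 -0.025 0; 0 0.02 0 0; 0 0.04 0 0; 0 0.04 0 0; 0 0.04 0 0; 0 0.04 0 0; 0 0.04 0 0; 0 0.02 0 0'; python3 -m pendant '0 0 0 0; 0 0 0.02 0; 0 0 0.02 0; 0 0 0.005 0; 0 0 0 0'; python3 -c "
from h import *
go(565.6,-317.5,55.6,-0.035)"
```

```text
time_s: 6.12
eef_pos: [563.9, -320.1, 103.0]
ee_rot: [-0.0, 1.0, -0.019, -0.001]
force: [0.5, 0.1, -1.9]
grip_width: 0.449
grip_force: 40.7
time_s: 6.75
eef_pos: [565.4, -317.0, 59.5]
ee_rot: [-0.0, 1.0, -0.017, -0.0]
force: [0.1, -1.2, -1.9]
grip_width: 0.454
grip_force: 40.7
t 6.8 at [ 565.4 -317.    59.5] a -0.034 tool shift mm [0.2 0.5 3.9] turn 0.001 w 0.454 gf 40.741474251262844 F [ 0.1 -1.2 -1.9]
```

```bash
python3 -m pendant '0 0 0.002 0; 0 0 0.001 0; 0 0 0.001 0; 0 0 0 0'; python3 -m pendant '0 0 0.001 0; 0 0 0 0'; 
```

```text
time_s: 7.25
eef_pos: [565.1, -317.6, 55.3]
ee_rot: [-0.0, 1.0, -0.018, 0.0]
force: [0.4, -0.7, -1.9]
grip_width: 0.449
grip_force: 40.7
time_s: 7.5
eef_pos: [565.4, -317.7, 55.2]
ee_rot: [0.0, 1.0, -0.018, 0.0]
force: [-2.2, 1.7, 4.3]
grip_width: 0.449
grip_force: 41.3
```

```bash
python3 -m pendant '0 0 0 0; 0 0 0 0; 0 0 0 0' 0.75; python3 -c "
from h import *
go(0,0,0,-0.035)"; python3 -m pendant '0 0 -0.02 0; 0 0 -0.05 0; 0 0 -0.05 0; 0 -0.03 0 0; 0 -0.055 0 0; 0 -0.055 0 0; 0 -0.055 0 0; -0.003 -0.055 0 0; 0 -0.045 0 0; 0 -0.027 0 0'; python3 -m pendant '0 0 0 0; 0 0 0 0'; python3 -c "
from h import *
go(574,4,32,-0.035)"
```

```text
time_s: 7.88
eef_pos: [565.1, -317.6, 54.2]
ee_rot: [-0.0, 1.0, -0.018, -0.0]
force: [0.6, -0.4, -0.9]
grip_width: 0.752
grip_force: 0.0
t 7.9 at [ 565.1 -317.6   54.2] a -0.035 tool shift mm [-576.  -297.5   54.2] turn -0.0 w 0.752 gf 0.0 F [ 0.6 -0.4 -0.9]
time_s: 9.12
eef_pos: [573.3, 6.4, 174.4]
ee_rot: [-0.0, 1.0, -0.017, 0.0]
force: [-0.0, -0.3, -0.6]
grip_width: 0.749
grip_force: 0.0
time_s: 9.38
eef_pos: [573.6, 3.5, 174.3]
ee_rot: [0.0, 1.0, -0.018, 0.0]
force: [-0.3, 0.4, 0.2]
grip_width: 0.751
grip_force: 0.0
t 9.4 at [573.6   3.5 174.3] a -0.036 tool shift mm [  0.4  -0.5 142.3] turn -0.001 w 0.751 gf 0.0 F [-0.3  0.4  0.2]
```

```bash
python3 -m pendant '0 0 0.04 0; 0 0 0.045 0; 0 0 0.03 0; 0 0 0.02 0; 0 0 0.005 0; 0 0 0 0; 0 0 0 0';  python3 -m pendant '0 0 0 0; 0 0 0 0; 0 0 0 0; 0 0 0 0; 0 0 0 0; 0 0 0 0' 0; python3 -c "
from h import *
go(574,4,34,-0.035)"
```

```text
time_s: 10.25
eef_pos: [574.0, 3.9, 35.3]
ee_rot: [0.0, 1.0, -0.018, 0.001]
force: [-0.4, 0.3, 0.0]
grip_width: 0.754
grip_force: 0.0
time_s: 11.0
eef_pos: [574.1, 4.3, 35.3]
ee_rot: [0.0, 1.0, -0.017, 0.001]
force: [0.0, 1.1, 6.2]
grip_width: 0.539
grip_force: 40.7
t 11.0 at [574.1   4.3  35.3] a -0.035 tool shift mm [-0.   0.3  1.3] turn 0.0 w 0.539 gf 40.7396037876606 F [0.  1.1 6.2]
```

```bash
python3 -m pendant '0 0 -0.01 0; 0 0 -0.025 0; 0 0 -0.025 0; -0.008 0.03 0 0; -0.012 0.05 0 0; -0.012 0.05 0 0; -0.012 0.05 0 0; -0.012 0.05 0 0; -0.01 0.05 0 0; -0.006 0.03 0 0'; python3 -m pendant '0 0.013 0 0; 0 0 0 0; 0 0 0.02 0; 0 0 0.02 0; 0 0 0.005 0; 0 0 0.002 0; 0 0 0.001 0; 0 0 0.001 0; 0 0 0 0'; python3 -c "
from h import *
go(0,0,0,-0.035)"
```

```text
time_s: 12.25
eef_pos: [489.6, -305.1, 94.5]
ee_rot: [-0.0, 1.0, -0.018, -0.0]
force: [0.9, 0.9, -3.0]
grip_width: 0.538
grip_force: 42.0
time_s: 13.38
eef_pos: [490.2, -316.0, 45.5]
ee_rot: [0.0, 1.0, -0.018, 0.0]
force: [0.0, -0.5, -3.1]
grip_width: 0.544
grip_force: 42.0
t 13.4 at [ 490.2 -316.    45.5] a -0.035 tool shift mm [-501.1 -298.5   45.3] turn -0.0 w 0.544 gf 41.97362892329693 F [ 0.  -0.5 -3.1]
```

```bash
python3 -m pendant '0 0 0.001 0; 0 0 0.0005 0; 0 0 0 0'; python3 -m pendant '0 0 0 0; 0 0 0 0; 0 0 0 0' 0.75;  python3 -c "
from h import *
go(490,-316,175,-0.12)
R=tool()[1]
a=-0.12;print('after turn, to sitter', np.array([[np.cos(a),np.sin(a)],[np.sin(a),-np.cos(a)]])@(np.array([575,89.5])-tool()[0][:2]))"
```

```text
time_s: 13.75
eef_pos: [490.6, -316.1, 45.3]
ee_rot: [0.0, 1.0, -0.018, 0.001]
force: [-1.8, 4.3, 9.0]
grip_width: 0.541
grip_force: 43.0
time_s: 14.12
eef_pos: [490.2, -316.0, 43.8]
ee_rot: [0.0, 1.0, -0.018, 0.0]
force: [-0.4, -0.3, -0.4]
grip_width: 0.751
grip_force: 0.0
t 14.1 at [ 490.2 -316.    43.8] a -0.035 tool shift mm [  -0.2   -0.  -131.2] turn 0.085 w 0.751 gf 0.0 F [-0.4 -0.3 -0.4]
after turn, to sitter [  35.7 -412.8]
```

```bash
python3 -m pendant '0 0 -0.02 0; 0 0 -0.055 0; 0 0 -0.055 0.085; 0.003 -0.035 0 0; 0.005 -0.057 0 0; 0.005 -0.057 0 0; 0.005 -0.057 0 0; 0.005 -0.057 0 0; 0.005 -0.057 0 0; 0.005 -0.057 0 0'; python3 -m pendant '0.003 -0.036 0 0; 0 0 0 0; 0 0 0 0'; python3 - <<'E'
from h import *
go(575,89.5,34,-0.12)
c=cap('top','t2.png')
a=c['color'][90:340,110:480,::-1]
cv2.imwrite('pics/t2c.png',cv2.resize(a,None,fx=2.1,fy=2.1,interpolation=2))
E
```

```text
time_s: 15.38
eef_pos: [568.3, 56.2, 173.9]
ee_rot: [0.0, 0.998, -0.06, 0.0]
force: [0.4, -0.7, -0.5]
grip_width: 0.752
grip_force: 0.0
time_s: 15.75
eef_pos: [575.3, 89.1, 173.6]
ee_rot: [0.0, 0.998, -0.06, -0.0]
force: [-0.0, -0.4, 0.1]
grip_width: 0.752
grip_force: 0.0
t 15.8 at [575.3  89.1 173.6] a -0.12 tool shift mm [ -0.3  -0.4 139.6] turn -0.0 w 0.752 gf 0.0 F [-0.  -0.4  0.1]
```

View pics/t2c.png

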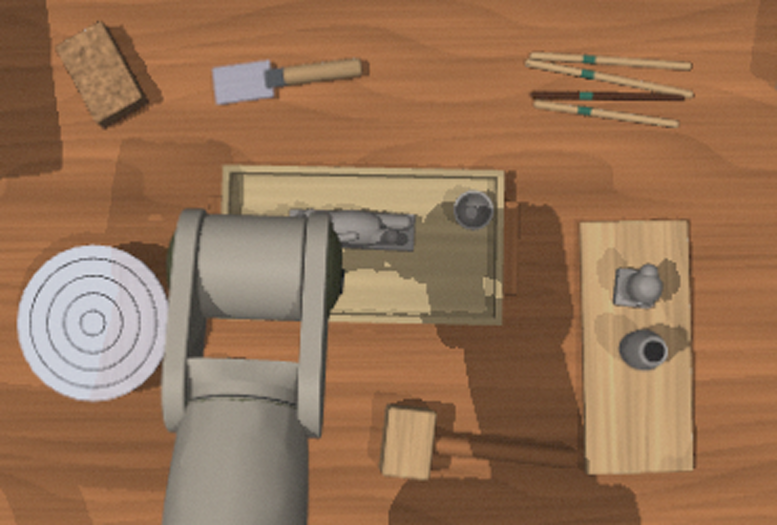

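The bust at (640,286) and the vase at (643,350) both stand upright on the board, and the arm is above the sitter.

```bash
python3 -m pendant '0 0 0.04 0; 0 0 0.045 0; 0 0 0.03 0; 0 0 0.02 0; 0 0 0.003 0; 0 0 0 0; 0 0 0 0';  python3 -m pendant '0 0 0 0; 0 0 0 0; 0 0 0 0; 0 0 0 0; 0 0 0 0; 0 0 0 0' 0; python3 -c "
from h import *
go(415,-316,45,-0.12)"
```

```text
time_s: 16.68
eef_pos: [576.0, 89.5, 36.9]
ee_rot: [-0.0, 0.998, -0.06, 0.001]
force: [-0.6, 0.1, 1.1]
grip_width: 0.746
grip_force: 0.0
time_s: 17.42
eef_pos: [575.8, 89.9, 36.7]
ee_rot: [-0.0, 0.998, -0.06, 0.001]
force: [-1.9, 0.2, 5.5]
grip_width: 0.415
grip_force: 39.9
t 17.4 at [575.8  89.9  36.7] a -0.12 tool shift mm [-111.   422.2   -8.5] turn -0.0 w 0.415 gf 39.86825566040352 F [-1.9  0.2  5.5]
```

```bash
python3 -m pendant '0 0 -0.01 0; 0 0 -0.03 0; -0.005 0.02 -0.03 0; -0.014 0.05 0 0; -0.015 0.055 0 0; -0.015 0.055 0 0; -0.015 0.055 0 0; -0.015 0.055 0 0; -0.015 0.055 0 0; -0.012 0.045 0 0'; python3 -m pendant '-0.005 0.032 0 0; 0 0 0 0; 0 0 0.02 0; 0 0 0.025 0; 0 0 0.01 0; 0 0 0.002 0; 0 0 0.001 0; 0 0 0.001 0; 0 0 0 0'; python3 -c "
from h import *
go(0,0,46.7,-0.12)"
```

```text
time_s: 18.68
eef_pos: [422.3, -286.6, 106.3]
ee_rot: [0.0, 0.998, -0.06, 0.0]
force: [1.1, 0.9, -2.4]
grip_width: 0.413
grip_force: 40.6
time_s: 19.8
eef_pos: [414.7, -316.0, 47.1]
ee_rot: [0.0, 0.998, -0.06, 0.0]
force: [-0.5, 0.4, -2.4]
grip_width: 0.413
grip_force: 40.7
t 19.8 at [ 414.7 -316.    47.1] a -0.12 tool shift mm [-449.6 -264.     0.1] turn -0.0 w 0.413 gf 40.67131470423192 F [-0.5  0.4 -2.4]
```

```bash
python3 -m pendant '0 0 0.001 0; 0 0 0 0'; python3 -m pendant '0 0 0 0; 0 0 0 0; 0 0 0 0' 0.75;  python3 -c "
from h import *
go(0,0,0,-0.12)"; python3 -m pendant '0 0 -0.02 0; 0 0 -0.055 0; 0 0 -0.055 0;0 0 0 0' 0.85
```

```text
time_s: 20.05
eef_pos: [414.9, -316.1, 46.8]
ee_rot: [0.0, 0.998, -0.06, 0.0]
force: [-1.8, 1.3, 7.1]
grip_width: 0.413
grip_force: 41.5
time_s: 20.42
eef_pos: [414.6, -315.9, 45.8]
ee_rot: [0.0, 0.998, -0.06, 0.0]
force: [-0.8, 0.4, -0.6]
grip_width: 0.749
grip_force: 0.0
t 20.4 at [ 414.6 -315.9   45.8] a -0.12 tool shift mm [-449.5 -263.9   45.8] turn -0.0 w 0.749 gf 0.0 F [-0.8  0.4 -0.6]
time_s: 20.92
eef_pos: [415.8, -317.2, 179.7]
ee_rot: [0.003, 0.998, -0.06, 0.003]
force: [-0.1, -0.3, -0.5]
grip_width: 0.851
grip_force: 0.0
```

```bash
python3 -m pendant '0 0 0 -0.183; 0 0 0 -0.183; 0 0 0 -0.183; 0 0 0 -0.183; 0 0 0 -0.183; 0 0 0 -0.183; 0 0 0 -0.183; 0 0 0 -0.183; 0 0 0 -0.182'; python3 -m pendant '0.03 0.018 0 0; 0.046 0.028 0 0; 0.046 0.028 0 0; 0.046 0.028 0 0; 0.046 0.028 0 0; 0.046 0.028 0 0; 0.046 0.028 0 0; 0.03 0.018 0 0; 0.005 0.002 0 0; 0 0 0 0';python3 - <<'E'
from h import *
go(636,15.5,19,1.526); print(tool()[2]['joints'])
c=cap('side','s3.png')
a=c['color'][80:380,120:470,::-1]
cv2.imwrite('pics/s3c.png',cv2.resize(a,None,fx=2,fy=2,interpolation=2))
E
```

```text
time_s: 22.05
eef_pos: [414.3, -315.6, 174.6]
ee_rot: [-0.001, 0.721, 0.693, 0.0]
force: [0.4, -0.7, -0.0]
grip_width: 0.853
grip_force: 0.0
time_s: 23.3
eef_pos: [635.2, 15.1, 174.9]
ee_rot: [-0.001, 0.723, 0.691, -0.001]
force: [0.0, -0.3, -0.3]
grip_width: 0.849
grip_force: 0.0
t 23.3 at [635.2  15.1 174.9] a 1.526 tool shift mm [  0.5   1.  155.9] turn -0.0 w 0.849 gf 0.0 F [ 0.  -0.3 -0.3]
[-0.2  0.6  1.2 -0.   1.3 -0.1]
```

View pics/s3c.png

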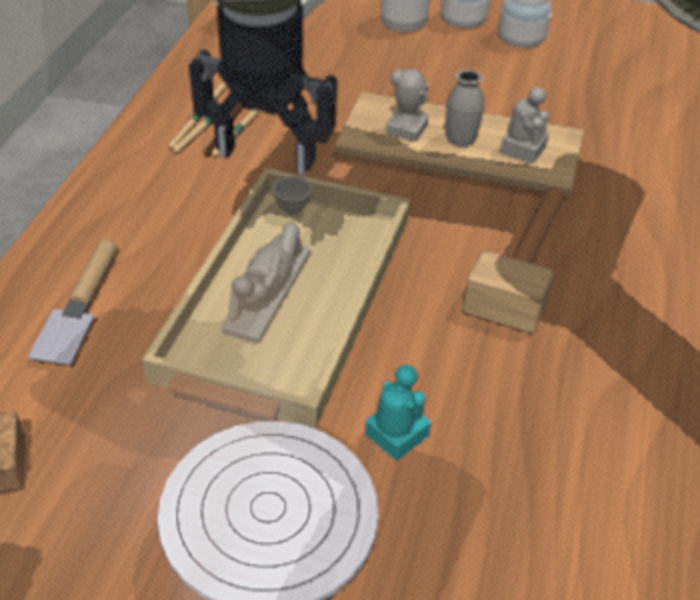

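All three stand upright on the board: bust (408,100), vase (465,108), sitter (525,125). The gripper is above the reclining figure at (265,280).

```bash
python3 -m pendant '0 0.001 0.045 0; 0 0 0.045 0; 0 0 0.035 0; 0 0 0.02 0; 0 0 0.008 0; 0 0 0 0; 0 0 0 0';  python3 -m pendant '0 0 0 0; 0 0 0 0; 0 0 0 0; 0 0 0 0; 0 0 0 0; 0 0 0 0; 0 0 0 0' 0 50; python3 -c "
from h import *
go(530,312,83,1.526)"
```

```text
time_s: 24.22
eef_pos: [637.4, 15.3, 24.1]
ee_rot: [0.001, 0.723, 0.691, 0.001]
force: [1.1, -0.9, 0.0]
grip_width: 0.85
grip_force: 0.0
time_s: 25.1
eef_pos: [636.9, 15.4, 23.8]
ee_rot: [0.0, 0.723, 0.691, 0.0]
force: [-3.9, 0.4, 5.6]
grip_width: 0.492
grip_force: 50.7
t 25.1 at [636.9  15.4  23.8] a 1.526 tool shift mm [ 291.5 -120.1  -59.3] turn -0.0 w 0.492 gf 50.7372073084116 F [-3.9  0.4  5.6]
```

```bash
python3 -m pendant '0 0 -0.01 0; 0 0 -0.04 0; 0 0 -0.04 0; 0.02 -0.008 0 0; 0.045 -0.018 0 0; 0.05 -0.021 0 0; 0.05 -0.021 0 0; 0.05 -0.021 0 0; 0.045 -0.018 0 0; 0.025 -0.01 0 0'; python3 -m pendant '0.0065 -0.003 0 0; 0 0 0 0; 0 0 0.01 0; 0 0 0.01 0; 0 0 0.004 0; 0 0 0.002 0; 0 0 0 0'; python3 - <<'E'
from h import *
go(530,312,85.8,1.526)
c=cap('top'); a=c['color'][180:320,90:290,::-1]
cv2.imwrite('pics/t4c.png',cv2.resize(a,None,fx=3,fy=3,interpolation=2))
E
```

```text
time_s: 26.35
eef_pos: [530.0, 308.1, 111.2]
ee_rot: [-0.001, 0.722, 0.692, -0.001]
force: [0.9, -0.5, -3.6]
grip_width: 0.494
grip_force: 52.0
time_s: 27.22
eef_pos: [530.1, 312.0, 86.8]
ee_rot: [0.0, 0.723, 0.691, 0.0]
force: [-0.1, -0.8, -3.7]
grip_width: 0.489
grip_force: 52.0
t 27.2 at [530.1 312.   86.8] a 1.526 tool shift mm [-0.  -0.1  1. ] turn -0.0 w 0.489 gf 51.97861388325691 F [-0.1 -0.8 -3.7]
```

View pics/t4c.png

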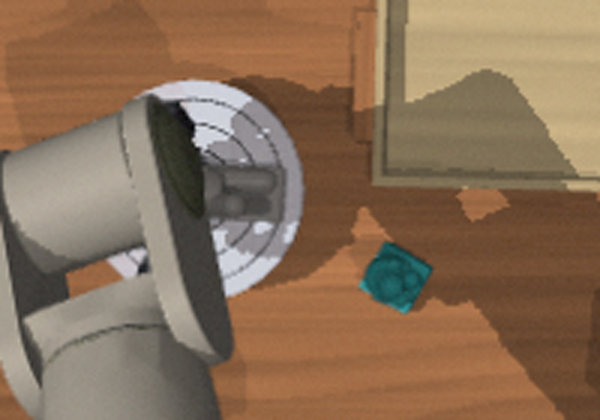

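The figure sits above the wheel with its foot end near (283,193), evenly inside the rings. I'll lower it and let go.

```bash
python3 -m pendant '0 0 0.001 0; 0 0 0.001 0; 0 0 0 0'
```

```text
time_s: 27.65
eef_pos: [530.1, 312.1, 85.7]
ee_rot: [0.0, 0.723, 0.691, 0.0]
force: [-3.1, -1.6, 5.5]
grip_width: 0.487
grip_force: 52.8
```

```bash
python3 -m pendant '0 0 0 0; 0 0 0 0; 0 0 0 0; 0 0 0 0' 0.85; python3 -m pendant '0 0 -0.02 0; 0 0 -0.05 0; 0 0 -0.05 0' - 40; python3 -m pendant '0 0 0 0.183; 0 0 0 0.183; 0 0 0 0.183; 0 0 0 0.183; 0 0 0 0.183; 0 0 0 0.183; 0 0 0 0.183; 0 0 0 0.183; 0 0 0 0.182'; python3 -m pendant '-0.002 0.03 0 0; -0.003 0.056 0 0; -0.003 0.056 0 0; -0.003 0.056 0 0; -0.003 0.056 0 0; -0.004 0.056 0 0; -0.004 0.056 0 0; -0.004 0.056 0 0; -0.004 0.056 0 0; -0.004 0.056 0 0'; python3 -m pendant '-0.004 0.056 0 0; -0.002 0.035 0 0; 0 0.013 0 0; 0 0 0 0; 0 0 0 0' 0.75; python3 - <<'E'
from h import *
go(414.7,-316,46.8,-0.12)
c=cap('top')
a=c['color'][90:340,110:480,::-1]
cv2.imwrite('pics/t5c.png',cv2.resize(a,None,fx=2.1,fy=2.1,interpolation=2))
E
```

```text
time_s: 28.15
eef_pos: [530.0, 312.1, 84.8]
ee_rot: [-0.0, 0.723, 0.691, 0.0]
force: [-0.1, -0.2, 0.4]
grip_width: 0.853
grip_force: 0.0
time_s: 28.52
eef_pos: [529.8, 311.9, 206.1]
ee_rot: [-0.0, 0.723, 0.691, -0.0]
force: [0.0, 0.2, -0.8]
grip_width: 0.847
grip_force: 0.0
time_s: 29.65
eef_pos: [530.0, 312.1, 204.8]
ee_rot: [-0.0, 0.998, -0.063, 0.0]
force: [0.7, -0.2, 0.9]
grip_width: 0.85
grip_force: 0.0
time_s: 30.9
eef_pos: [431.6, -215.8, 205.0]
ee_rot: [0.0, 0.998, -0.06, 0.0]
force: [0.4, -0.2, -0.5]
grip_width: 0.847
grip_force: 0.0
time_s: 31.52
eef_pos: [414.2, -315.4, 204.9]
ee_rot: [-0.0, 0.998, -0.059, 0.0]
force: [-0.5, 0.5, -0.5]
grip_width: 0.749
grip_force: 0.0
t 31.5 at [ 414.2 -315.4  204.9] a -0.119 tool shift mm [  0.6   0.6 158.1] turn 0.001 w 0.749 gf 0.0 F [-0.5  0.5 -0.5]
```

View pics/t5c.png

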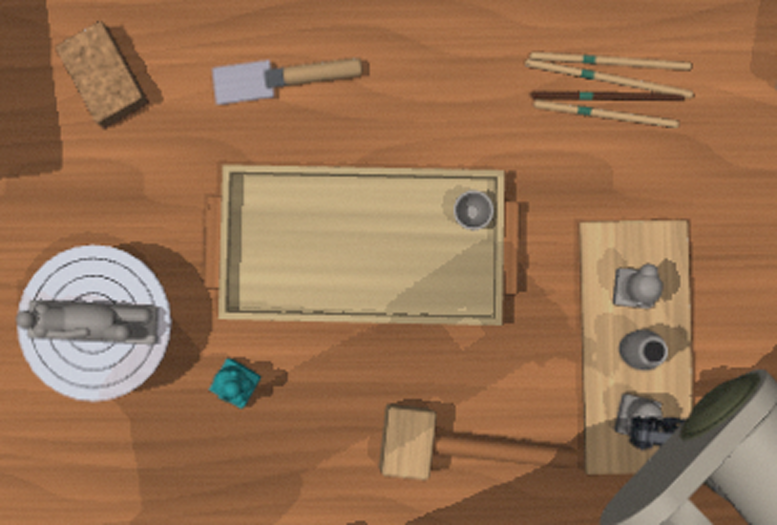

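The reclining figure lies on the wheel with its slab centred near (93,323), which is the wheel's centre. Next I'll bring the sitter back.

```bash
python3 -m pendant '0 0 0.05 0; 0.0005 0.0005 0.05 0; 0 0 0.03 0; 0 0 0.02 0; 0 0 0.008 0; 0 0 0 0; 0 0 0 0';  python3 -m pendant '0 0 0 0; 0 0 0 0; 0 0 0 0; 0 0 0 0; 0 0 0 0; 0 0 0 0' 0; python3 -c "
from h import *
go(575.8,89.9,36.7,-0.12)"
```

```text
time_s: 32.45
eef_pos: [414.6, -317.3, 47.7]
ee_rot: [0.001, 0.998, -0.06, 0.001]
force: [-0.4, -0.2, 0.2]
grip_width: 0.751
grip_force: 0.0
time_s: 33.2
eef_pos: [414.4, -317.2, 47.7]
ee_rot: [0.0, 0.998, -0.06, 0.0]
force: [-1.1, 1.8, 6.9]
grip_width: 0.412
grip_force: 39.5
t 33.2 at [ 414.4 -317.2   47.7] a -0.12 tool shift mm [ 111.4 -423.6   10.9] turn -0.0 w 0.412 gf 39.491193217691034 F [-1.1  1.8  6.9]
```

```bash
python3 -m pendant '0 0 -0.01 0; 0 0 -0.03 0; 0 0 -0.03 0; 0.01 -0.03 0 0; 0.015 -0.055 0 0; 0.015 -0.055 0 0; 0.015 -0.055 0 0; 0.015 -0.055 0 0; 0.014 -0.055 0 0; 0.014 -0.055 0 0'; python3 -m pendant '0.01 -0.045 0 0; 0.003 -0.018 0 0; 0 0 0 0; 0 0 0.025 0; 0 0 0.03 0; 0 0 0.015 0; 0 0 0.005 0; 0 0 0.002 0; 0 0 0.001 0; 0 0 0 0'; python3 -c "
from h import *
go(575.8,89.9,37.6,-0.12)"
```

```text
time_s: 34.45
eef_pos: [555.1, 30.3, 117.3]
ee_rot: [0.0, 0.998, -0.06, 0.0]
force: [0.6, -0.2, -1.2]
grip_width: 0.411
grip_force: 40.6
time_s: 35.7
eef_pos: [575.4, 89.5, 39.3]
ee_rot: [-0.0, 0.998, -0.06, 0.0]
force: [-0.3, -0.8, -1.5]
grip_width: 0.409
grip_force: 40.7
t 35.7 at [575.4  89.5  39.3] a -0.12 tool shift mm [ 0.4 -0.4  1.7] turn -0.0 w 0.409 gf 40.70438231807202 F [-0.3 -0.8 -1.5]
```

```bash
python3 -m pendant '0 0 0.001 0; 0 0 0.001 0; 0 0 0 0'; python3 -m pendant '0 0 0.0005 0; 0 0 0 0'
```

```text
time_s: 36.08
eef_pos: [575.4, 89.6, 37.7]
ee_rot: [0.0, 0.998, -0.06, 0.0]
force: [-2.5, -0.5, 5.1]
grip_width: 0.413
grip_force: 41.4
time_s: 36.33
eef_pos: [575.4, 89.6, 37.7]
ee_rot: [0.0, 0.998, -0.06, 0.001]
force: [-4.0, -1.0, 9.0]
grip_width: 0.41
grip_force: 41.9
```

```bash
python3 -m pendant '0 0 0 0; 0 0 0 0; 0 0 0 0' 0.75; python3 -m pendant '0 0 -0.025 0; 0 0 -0.055 0; 0 0 -0.055 -0.085; -0.006 0.035 0 0; -0.01 0.056 0 0; -0.01 0.056 0 0; -0.01 0.056 0 0; -0.01 0.056 0 0; -0.01 0.056 0 0; -0.01 0.056 0 0'; python3 -m pendant '-0.005 0.037 0 0; 0 0 0 0; 0 0 0 0'; python3 -c "
from h import *
go(490.3,-316,45.3,-0.035)"
```

```text
time_s: 36.7
eef_pos: [575.1, 89.5, 36.2]
ee_rot: [-0.0, 0.998, -0.06, -0.0]
force: [0.1, 0.2, 0.2]
grip_width: 0.751
grip_force: 0.0
time_s: 37.95
eef_pos: [495.5, -280.7, 171.3]
ee_rot: [0.0, 1.0, -0.018, 0.0]
force: [0.8, 0.0, -0.6]
grip_width: 0.75
grip_force: 0.0
time_s: 38.33
eef_pos: [489.9, -315.0, 171.1]
ee_rot: [-0.0, 1.0, -0.017, -0.0]
force: [-1.0, 0.0, -0.4]
grip_width: 0.746
grip_force: 0.0
t 38.3 at [ 489.9 -315.   171.1] a -0.035 tool shift mm [  0.4   1.1 125.8] turn 0.0 w 0.746 gf 0.0 F [-1.   0.  -0.4]
```

```bash
python3 -m pendant '0 0.001 0.045 0; 0 0 0.04 0; 0 0 0.025 0; 0 0 0.012 0; 0 0 0.004 0; 0 0 0 0; 0 0 0 0';  python3 -m pendant '0 0 0 0; 0 0 0 0; 0 0 0 0; 0 0 0 0; 0 0 0 0; 0 0 0 0' 0; python3 -c "
from h import *
go(574.1,4.3,35.3,-0.035)"
```

```text
time_s: 39.2
eef_pos: [490.2, -317.0, 46.2]
ee_rot: [0.001, 1.0, -0.018, 0.001]
force: [0.3, 0.4, 0.0]
grip_width: 0.752
grip_force: 0.0
time_s: 39.95
eef_pos: [490.1, -316.8, 46.1]
ee_rot: [0.0, 1.0, -0.018, 0.0]
force: [-0.5, 3.0, 5.9]
grip_width: 0.542
grip_force: 40.5
t 40.0 at [ 490.1 -316.8   46.1] a -0.035 tool shift mm [  72.7 -323.8   10.7] turn -0.0 w 0.542 gf 40.51418887451291 F [-0.5  3.   5.9]
```

```bash
python3 -m pendant '0 0 -0.01 0; 0 0 -0.03 0; 0 0 -0.03 0; 0.007 -0.03 0 0; 0.012 -0.055 0 0; 0.012 -0.055 0 0; 0.012 -0.055 0 0; 0.012 -0.055 0 0; 0.011 -0.045 0 0; 0.0065 -0.0285 0 0'; python3 -m pendant '0 0 0 0; 0 0 0 0; 0 0 0.025 0; 0 0 0.03 0; 0 0 0.015 0; 0 0 0.005 0; 0 0 0.002 0; 0 0 0.001 0; 0 0 0 0'; python3 -c "
from h import *
go(574.1,4.3,36.2,-0.035)"
```

```text
time_s: 41.2
eef_pos: [573.7, 6.1, 115.5]
ee_rot: [-0.0, 1.0, -0.017, -0.0]
force: [0.1, -0.2, -2.6]
grip_width: 0.543
grip_force: 42.1
time_s: 42.32
eef_pos: [573.9, 4.0, 37.8]
ee_rot: [0.0, 1.0, -0.018, 0.0]
force: [-0.7, 0.5, -3.6]
grip_width: 0.542
grip_force: 42.2
t 42.3 at [573.9   4.   37.8] a -0.035 tool shift mm [ 0.2 -0.3  1.6] turn -0.0 w 0.542 gf 42.170983424875885 F [-0.7  0.5 -3.6]
```

```bash
python3 -m pendant '0 0 0.001 0; 0 0 0.001 0; 0 0 0 0'
```

```text
time_s: 42.7
eef_pos: [574.1, 4.0, 36.1]
ee_rot: [0.0, 1.0, -0.018, 0.001]
force: [-0.8, 0.8, 4.9]
grip_width: 0.545
grip_force: 42.7
```

```bash
python3 -m pendant '0 0 0 0; 0 0 0 0; 0 0 0 0' 0.75; python3 -m pendant '0 0 -0.025 0; 0 0 -0.055 0; 0 0 -0.055 0; 0 0.035 0 0; 0 0.057 0 0; 0 0.057 0 0; 0.003 0.057 0 0; 0 0.057 0 0; 0 0.04 0 0; 0 0.019 0 0'; python3 -m pendant '0 0 0 0; 0 0 0 0'; python3 -c "
from h import *
go(565.4,-317.7,55.2,-0.035)"
```

```text
time_s: 43.08
eef_pos: [573.6, 4.0, 35.2]
ee_rot: [-0.0, 1.0, -0.018, -0.0]
force: [-0.5, -0.7, -1.0]
grip_width: 0.751
grip_force: 0.0
time_s: 44.32
eef_pos: [564.8, -319.7, 169.9]
ee_rot: [-0.0, 1.0, -0.019, -0.0]
force: [-0.2, 0.5, -0.5]
grip_width: 0.75
grip_force: 0.0
time_s: 44.58
eef_pos: [565.7, -316.3, 170.4]
ee_rot: [-0.0, 1.0, -0.017, -0.0]
force: [0.1, 0.4, 0.8]
grip_width: 0.754
grip_force: 0.0
t 44.6 at [ 565.7 -316.3  170.4] a -0.034 tool shift mm [ -0.2   1.5 115.2] turn 0.001 w 0.754 gf 0.0 F [0.1 0.4 0.8]
```

```bash
python3 -m pendant '0 0.001 0.04 0; 0 0 0.04 0; 0 0 0.02 0; 0 0 0.012 0; 0 0 0.003 0; 0 0 0 0; 0 0 0 0';  python3 -m pendant '0 0 0 0; 0 0 0 0; 0 0 0 0; 0 0 0 0; 0 0 0 0; 0 0 0 0' 0; python3 -c "
from h import *
go(574,-77.6,45.1,-0.035)"
```

```text
time_s: 45.45
eef_pos: [565.6, -319.1, 56.2]
ee_rot: [0.0, 1.0, -0.018, 0.001]
force: [1.1, 0.3, -0.3]
grip_width: 0.751
grip_force: 0.0
time_s: 46.2
eef_pos: [565.5, -318.8, 56.0]
ee_rot: [0.0, 1.0, -0.018, 0.0]
force: [-0.4, 2.7, 6.1]
grip_width: 0.447
grip_force: 40.0
t 46.2 at [ 565.5 -318.8   56. ] a -0.035 tool shift mm [  -0.  -241.3   10.8] turn -0.0 w 0.447 gf 39.95327303884551 F [-0.4  2.7  6.1]
```

```bash
python3 -m pendant '0 0 -0.01 0; 0 0 -0.03 0; 0 0 -0.03 0; 0 -0.02 0 0; 0 -0.05 0 0; 0 -0.055 0 0; 0 -0.055 0 0; 0 -0.04 0 0; 0 -0.021 0 0; 0 0 0 0'; python3 -m pendant '0 0 0 0; 0 0 0.025 0; 0 0 0.03 0; 0 0 0.015 0; 0 0 0.005 0; 0 0 0.002 0; 0 0 0.001 0; 0 0 0 0'; python3 -c "
from h import *
go(574,-77.6,45.9,-0.035)"
```

```text
time_s: 47.45
eef_pos: [573.3, -76.6, 124.5]
ee_rot: [-0.0, 1.0, -0.017, -0.001]
force: [-0.6, 0.1, -1.5]
grip_width: 0.448
grip_force: 40.9
time_s: 48.45
eef_pos: [574.0, -78.1, 47.8]
ee_rot: [0.0, 1.0, -0.018, 0.0]
force: [-0.8, -1.1, -2.0]
grip_width: 0.456
grip_force: 40.8
t 48.5 at [574.  -78.1  47.8] a -0.035 tool shift mm [-0.  -0.5  1.9] turn -0.0 w 0.456 gf 40.84970691706985 F [-0.8 -1.1 -2. ]
```

```bash
python3 -m pendant '0 0 0.001 0; 0 0 0.001 0; 0 0 0 0'
```

```text
time_s: 48.82
eef_pos: [574.1, -78.0, 45.9]
ee_rot: [0.0, 1.0, -0.018, 0.0]
force: [-1.2, 0.3, 4.4]
grip_width: 0.452
grip_force: 41.2
```

Contact made. I'll release, withdraw clear and check.

```bash
python3 -m pendant '0 0 0 0; 0 0 0 0; 0 0 0 0' 0.75; python3 -m pendant '0 0 -0.025 0; 0 0 -0.055 0; 0 0 -0.055 0; 0 0 -0.03 0; 0 0.05 0 0; 0 0.05 0 0; 0 0.05 0 0; 0 0.05 0 0; 0 0.05 0 0; 0 0.03 0 0'; python3 -m pendant '0 0 0 0; 0 0 0 0; 0 0 0 0'; python3 - <<'E'
from h import *
c=cap('top')
for q in ['reclining_c','bust_c','vase_c','sitter_c']:
    for r in models.boxes_of('top',q)[:1]: print(q,round(r['p'],2),np.array(r['at']))
a=c['color'][90:340,110:480,::-1]
cv2.imwrite('pics/t6c.png',cv2.resize(a,None,fx=2.1,fy=2.1,interpolation=2))
E
```

```text
time_s: 49.2
eef_pos: [573.7, -78.1, 45.2]
ee_rot: [0.0, 1.0, -0.018, -0.0]
force: [1.0, -0.6, 0.7]
grip_width: 0.748
grip_force: 0.0
time_s: 50.45
eef_pos: [563.2, -360.2, 209.8]
ee_rot: [-0.0, 1.0, -0.018, -0.0]
force: [-0.2, 0.1, 1.2]
grip_width: 0.753
grip_force: 0.0
time_s: 50.82
eef_pos: [564.2, -356.8, 210.6]
ee_rot: [0.0, 1.0, -0.017, 0.0]
force: [-0.5, -0.6, 0.3]
grip_width: 0.751
grip_force: 0.0
reclining_c 0.65 [534.4 306.4 117.4]
bust_c 0.66 [571.1 -68.5  83. ]
vase_c 0.84 [573.2   7.5 100.4]
sitter_c 0.87 [570.5  84.   70.2]
```

View pics/t6c.png

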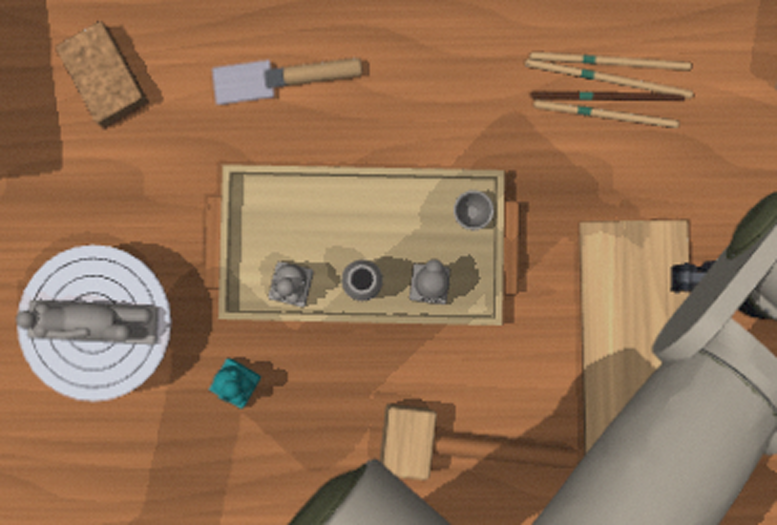

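The three pieces stand where they began, at (290,283), (362,280) and (432,280). The reclining figure is centred on the wheel, the bystanders haven't moved, and the arm is clear, so I'll hand the job in.

```bash
python3 -c "
from rig import ctrl
print(ctrl.finish_job())"
```

```text
the job is handed in; nothing more can be done
None
```

The job is handed in: the reclining figure lies on the middle of the banding wheel and the bust, vase and seated figure stand upright back on their spots in the tray, after about 51 s of robot time; the final picture showed everything in place, but no verdict was returned.

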